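# Load the marking press and stamp the plate

## Robot

A 6-joint arm with a two-finger parallel gripper is mounted at the origin on the work surface. World frame = base frame: x ahead of the robot, y to its left, z up, the work surface at z = 0. Lengths are in m, angles in degrees, forces in N, time in s.
With the tool pointing down it reaches from about 0.3 to 0.75 m from the base axis. Payload 8.5 kg.
Tool frame: the origin (TCP) lies between the finger pads; the fingertips stand 8 mm ahead of it and the grasp point (between the pads) lies 11 mm behind it (arm.tips_ahead is the distance from the TCP to the fingertips, in m); z points along the fingers, y is the direction in which the jaws open and shut (so a half turn about z gives the same grasp; the last joint's range is limited). The gripper opens to 85 mm and grips with 20 to 120 N. Pads are 22 mm wide; open, the fingers measure 114 mm over their backs; the gripper's body (76 mm by 85 mm) begins 54 mm behind the grasp point. The pads swing forward as they close: fully open they stand 13 mm farther back than shut.
Start: joints at [-82.294, 21.807, 74.336, -0, 83.858, -12.336], TCP at [0.188, -0.517, 0.239] pointing down, gripper open.
Joint ranges: [-178.18, 178.18], [-50.72, 133.34], [12.68, 142.11], [-81.47, 261.47], [9.98, 163.14], [-165.26, 165.26]. Speed limits (degrees/s): [136.94, 136.94, 180, 180, 180, 180].

## Interface

Orientations are given as [roll, pitch, yaw] about the fixed x, y, z axes, in that order (R = Rz(yaw) Ry(pitch) Rx(roll)).
In Python, from rig import arm gives the robot as it stands.
- The arm moves only by the shell command python3 -m creep 'ROWS' [FORCE]. ROWS is JSON, a list that holds one entry, the list of rows, each a list of 5 numbers: the shift along the world's x, y, z in cm, then the turn about the world's z in degrees, then the opening, from 0 (shut) to 1 (fully open). In form: [[[tx, ty, tz, roll, fingers], ...]]. A call has 1 to 5 rows; each row shifts and turns the commanded pose from where the row before left it; what a row does not reach is not made up. A row lasts 1/12 s, in which the tool goes at most 41.7 mm and 7.16 degrees, less where a joint would pass 70% of its speed; a pose out of reach is approached as far as the arm can. A call with a gripper value outside its range is refused whole. The fingers move at their own pace and stop on an object; FORCE is the grip in N (left out, the last holds). Time passes only in rows, so rows that do not move let the fingers close. It gives the time, the measured TCP pose, the force and the opening at its end, in the units of the state.
- arm.sense(): the state, without advancing time (a new reading comes with each control period).
- arm.grab_frame(name): name is "scene" or "top"; returns (picture, depth): 384x512x3 uint8, red, green, blue; 384x512 float32, m along the optical axis (not along the pixel's ray), 0 where there is no reading.
- arm.camera_params(name): a dict with "intrinsics" (3x3 intrinsics, pixels), "pose" (4x4, takes a point from camera to world coordinates). Camera axes: x right, y up, looking along -z (the intrinsics and any distortion apply to the point x, -y, -z); pixel columns grow to the right and rows downward; lengths in m; the calibration is good to about 2 mm. A picture is of the moment at which its call begins. camera_params takes no time and is no camera call.
- arm.close_job(): hands the job in, once; it reports no verdict.
Trained networks look in the newest picture that a camera, given by its name, has taken for a name from the list of things; names that differ only in an ending like _2 or _b are one class to them, and where a whole thing is asked for, a point or a joint stands for the part that bears it (a point fixed in the world has none). Each returns a list of dicts, best first, with "score" (0 to 1); they miss things now and then, are a little off and sometimes report something else, mostly with a low value. They report only what shows in the picture. A call takes as long as a camera call. They do not tell look-alikes from the thing itself.
- arm.search_frame(name, camera): "position" ([x, y, z] in m, in the coordinates of the camera as it stood for that picture, good to about 4 mm: the middle of the surface that is visible of it).
- arm.mark_of(name, camera): "position" ([x, y, z] in m, in the coordinates of the camera as it stood for that picture, good to about 4 mm: a listed point, or the origin of a listed thing).
The state is a dict: "time_s": time; "q": joint angles; "dq": joint speeds; "joint_torque": joint torques, N m; "eef_pos": TCP position; "tool_rot": TCP orientation; "ft_force": force on the tool from outside, world axes, zero at the start; "wrist_torque": the same for the moment, N m; "gripper_width": opening from 0.0 (shut) to 1.0 (fully open).
Only numpy, scipy, OpenCV 4.12 (cv2) and the standard library are available. Lean on these libraries where they do the work, as an engineer would, in place of code of your own. Each camera call takes 0.05 s, during which the arm holds its last target. There are 200 camera calls.

## Task

Take the largest aluminium plate out of the wooden stand and slide it lower edge first into the leaning slot of the marking press until it is fully home, then let go of it and press the spring pedal at the front of the press all the way down to its stop for a moment to stamp it, and let the pedal come back up. The plate stays home in the slot; leave the two smaller plates in the stand and do not shift anything else on the bench.

Things in the scene. Friction and masses are not known exactly. Their poses are not given: they have to be found in the camera images.
- plate: the largest plate: bare aluminium slab 12 mm thick (its x), 90 mm wide (its y), 130 mm high (its z), about 0.35 kg, standing on its lower 90 mm edge in one of the three stand slots. Origin: centre of the lower edge (underside). Symmetric front to back and left to right.
- short_plate: like the plate but only 95 mm high (12 x 90 x 95 mm), in another stand slot; stays there. Origin: centre of its underside.
- narrow_plate: like the plate but 60 mm wide and 110 mm high (12 x 60 x 110 mm), in another stand slot; stays there. Origin: centre of its underside.
- stand: fixed wooden block 120 mm (x) x 180 mm (y) x 42 mm high with three parallel slots, each 15 mm wide, running along its x, centred at its y = -60, 0 and +60 mm, slot floors 12 mm above the bench. Which plate is in which slot varies. Origin: centre of the underside.
- press: fixed grey marking press, front to its -x, at either side of the bench. Base plate x -170 to +130, y +-75, z 0 to 12 mm. Behind the slot a column and head (70 to 80 mm wide, x above +65, column x above +88) rise to 197 mm, a stub on top to 217. Slot (nest): mouth centre at x 0, z 100. Pedal in front, x -75 to -170. Origin: on the bench, mid-width.
- nest: the press's steel slot. Its z leans 30 deg from vertical towards the press front, out of the mouth: slide the plate along -z. Origin: centre of the slot floor. Inside 14 mm (x) x 93 mm (y), 60 mm deep; 15 mm walls, lips flared 5 mm a side over the top 10 mm. Plate axes go along nest axes (x, y either way round); home, its origin is at the nest origin and 70 mm sticks out.
- pedal (a joint): pedal angle in rad: 0 = up at rest, 0.35 = fully down at its stop; about 10 N on the pad holds it down. A spring lifts it again.
- pedal_pad (a point): the point to press, on the top face of the pedal, on its centre line 72 mm from the hinge, moving with the pedal. The pedal is a dark steel plate 95 mm long x 75 mm wide x 8 mm, rising to the front at rest (about 14 degrees); pad about 58 mm above the bench at rest, 33 mm when down.
- pedal_hinge (a point): hinge axis of the pedal, along press y, 35 mm above the bench; the pedal reaches from it towards press -x.
- spray_can: upright can, 54 mm diameter, 170 mm tall, between press and stand. Origin: centre of underside. Must not be shifted.
- cup: black open cup, 76 mm diameter, 85 mm tall, between press and stand. Origin: centre of underside. Must not be shifted.
- wide_cup: black open cup, 96 mm diameter, 90 mm tall, at the right. Origin: centre of underside. Must not be shifted.
- mallet: brass mallet, 180 mm long, lying crosswise near the robot, handle along its -x. Must not be shifted.
- screwdriver: screwdriver 200 mm long, lying at the right. Must not be shifted.
- wood_stack: stack of thin wooden blanks, 153 x 75 x 48 mm, at the left. Origin: centre of underside. Must not be shifted.
- parts_tray: grey tray 140 x 100 x 35 mm, at the left. Origin: centre of underside. Must not be shifted.
Mind the look-alikes: they are no part of the job. What is shaped like the plate but orange or purple is not meant.

How it is judged (in metres and radians):
On the way, in this order (a step that is already met when the one before it is completed fails the run):
1. the largest plate is fully home in the leaning slot (distance between plate and nest below 0.006 m and z of plate in the frame of nest below 0.004 m and angle between the z axis of plate and the z axis of nest, either way round below 0.06 rad), for 0.2 s.
2. with the plate home, the pedal is pressed down to its stop (all of step 1 and value of joint pedal above 0.32 rad), for 0.2 s.
At the end, for the whole second after the job is handed in: the largest plate is home in the slot (lower edge within 4 mm of the slot floor, its origin within 6 mm of the nest origin, leaning with it within 0.06 rad), at rest; the pedal is back up (below 0.05 rad); the two smaller plates are still in the stand within 20 mm of their start (all of step 1 and value of joint pedal below 0.05 rad and linear speed of plate below 0.02 m/s and distance of each of short_plate, narrow_plate from where it was at the start of the episode below 0.02 m); the robot touches nothing.
It fails at once if a bystander is shifted by more than 30 mm (distance of any of spray_can, cup, wide_cup, mallet, screwdriver, wood_stack, parts_tray from where it was at the start of the episode above 0.03 m).
It fails at once if a smaller plate leaves its place in the stand (more than 30 mm) (distance of any of short_plate, narrow_plate from where it was at the start of the episode above 0.03 m).
It also fails if it takes over 54 s, if anything falls off the work surface, if the arm or the gripper's body presses on something with over 40 N, if the wrist force passes 120 N, or if a joint passes its speed limit or range.

## Working session

There is one attempt and no reset: what is moved stays moved. The work goes in short steps, Python scripts to look and compute and a shell command to move; the robot and the scene stay as the last step left them, time stands still between calls to the robot, and variables do not carry over. Pictures are saved under pics/ and viewed, about 8 in all and at most 12, crops included, and the job is handed in when it is done.

```bash
ls; mkdir -p pics; cat > h.py <<'E'
import numpy as np, cv2
from rig import arm
def world(p,cam):
    T=np.array(arm.camera_params(cam)["pose"]); return (T@np.r_[p,1])[:3]
def pix(P,cam):
    c=arm.camera_params(cam);T=np.linalg.inv(np.array(c["pose"]));q=(T@np.r_[P,1])[:3];K=np.array(c["intrinsics"])
    u=K@np.array([q[0],-q[1],-q[2]]);return u[:2]/u[2]
def cloud(d,cam):
    c=arm.camera_params(cam);K=np.array(c["intrinsics"]);T=np.array(c["pose"])
    v,u=np.mgrid[0:d.shape[0],0:d.shape[1]]
    P=np.stack([(u-K[0,2])/K[0,0]*d,-(v-K[1,2])/K[1,1]*d,-d],-1)
    W=P@T[:3,:3].T+T[:3,3]; W[d==0]=np.nan; return W
E
python3 - <<'E'
from h import *
for cam in("scene","top"):
    im,d=arm.grab_frame(cam); np.savez(f"{cam}0.npz",im=im,d=d)
    cv2.imwrite(f"pics/{cam}0.png",cv2.resize(im[:,:,::-1],(768,576),interpolation=cv2.INTER_CUBIC))
    print(cam,arm.camera_params(cam)["pose"])
    for n in ["plate","short_plate","narrow_plate","stand","press","nest","pedal_pad","pedal_hinge","spray_can","cup"]:
        r=arm.mark_of(n,cam)[:3]
        print(n,[(round(x["score"],2),world(x["position"],cam).round(3).tolist(),pix(world(x["position"],cam),cam).round().tolist()) for x in r])
s=arm.sense();print(s)
E
```

```text
pics
scene [[ 7.69823860e-01 -3.58644214e-01  5.27963590e-01  1.24296650e+00]
 [ 6.38255789e-01  4.31434642e-01 -6.37568582e-01 -9.27996895e-01]
 [ 8.78500089e-04  8.27791325e-01  5.61035428e-01  9.15270443e-01]
 [ 0.00000000e+00  0.00000000e+00  0.00000000e+00  1.00000000e+00]]
plate [(0.84, [0.351, -0.191, 0.001], [193.0, 229.0]), (0.83, [0.735, -0.142, -0.0], [287.0, 270.0]), (0.67, [0.549, -0.171, 0.015], [237.0, 246.0])]
short_plate [(0.62, [0.388, -0.441, -0.004], [143.0, 273.0]), (0.61, [0.568, -0.227, 0.013], [230.0, 258.0])]
narrow_plate [(0.75, [0.581, -0.288, 0.01], [220.0, 271.0])]
stand [(0.88, [0.566, -0.229, 0.001], [230.0, 261.0])]
press [(0.9, [0.618, 0.214, -0.002], [316.0, 207.0]), (0.58, [0.615, -0.465, 0.001], [186.0, 313.0])]
nest []
pedal_pad [(0.49, [0.475, 0.177, 0.06], [281.0, 185.0])]
pedal_hinge [(0.59, [0.509, 0.02, 0.002], [263.0, 218.0]), (0.58, [0.541, 0.196, 0.039], [298.0, 193.0])]
spray_can [(0.98, [0.667, 0.004, -0.0], [296.0, 239.0])]
cup [(0.58, [0.509, 0.023, 0.0], [264.0, 219.0]), (0.18, [0.568, -0.229, 0.016], [230.0, 258.0])]
top [[-0.0190013
[... 1052 characters left out ...]
505, 0.016, 0.001], [258.0, 176.0])]
{'time_s': 1.1, 'q': array([-8.22942072e+01,  2.18070043e+01,  7.43338044e+01,  3.71956451e-04,
        8.38596880e+01, -1.23361702e+01]), 'dq': array([-0.09047663, -0.14653162, -0.06096731,  0.08880808, -0.01675024,
       -0.07749614]), 'joint_torque': array([ 1.14197363e-03, -4.48335171e+01, -2.31474656e+01, -1.83534430e-04,
        4.04445409e-04,  8.51405986e-06]), 'eef_pos': array([ 0.18848372, -0.51668215,  0.2393305 ]), 'tool_rot': array([-1.79999594e+02, -4.67419650e-04,  2.00419232e+01]), 'ft_force': array([ 0.13044215, -0.54090511,  0.10766403]), 'wrist_torque': array([ 0.01538263, -0.0182515 ,  0.03011149]), 'gripper_width': 1.001728264549379}
```

View pics/scene0.png

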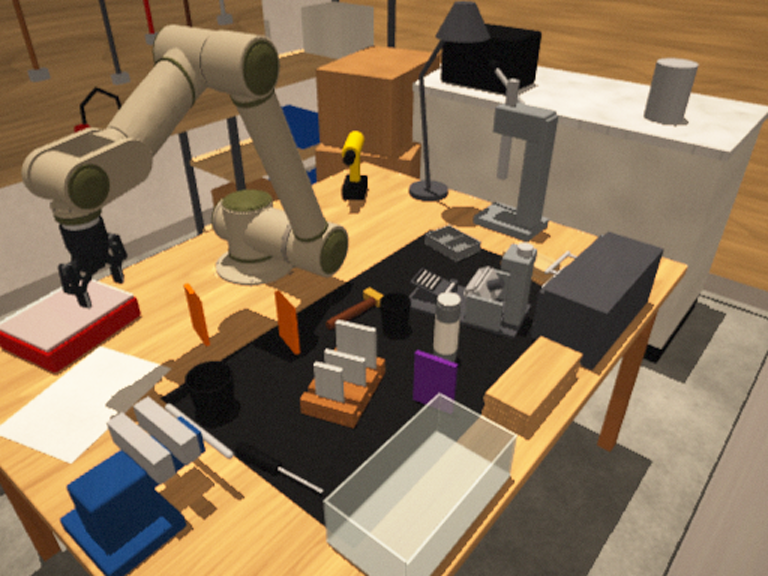

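View pics/top0.png

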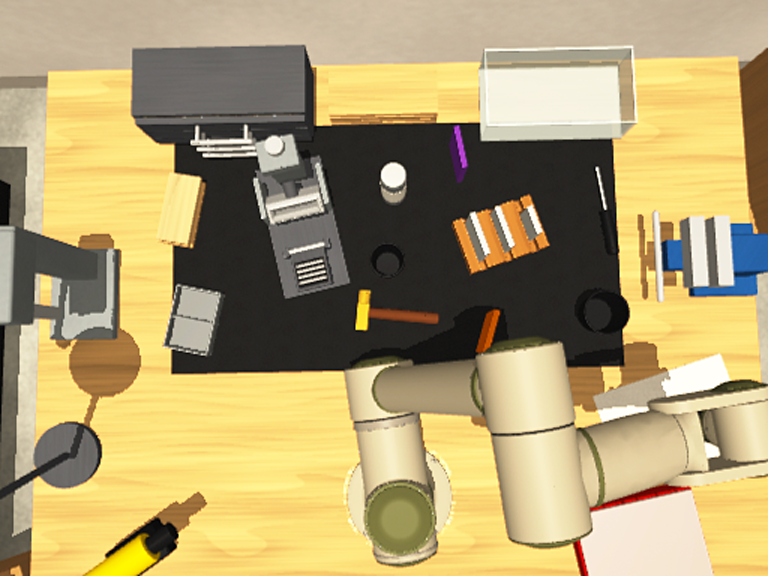

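Scene view: the aluminium plates stand in the stand at about (356,345), (345,368) and (328,382). Orange look-alikes are at (197,312) and (288,322), a purple one at (435,378). The blue rack at (140,440) also holds metal slabs. The largest plate should be the rear stand plate at (356,345). I'll check heights in the depth data and view one crop.

```bash
python3 - <<'E'
from h import *
A=[]
for cam in("scene","top"):
    z=np.load(cam+"0.npz");W=cloud(z["d"],cam);z_im=z["im"]
    if cam=="scene":
        c=z_im[200:300,180:290,::-1]; cv2.imwrite("pics/crop.png",cv2.resize(c,None,fx=5,fy=5,interpolation=cv2.INTER_CUBIC))
    P=W.reshape(-1,3);P=P[~np.isnan(P[:,0])]
    n=lambda c,r:P[np.hypot(P[:,0]-c[0],P[:,1]-c[1])<r]
    for nm,c in (("L",(.549,-.174)),("S",(.563,-.229)),("N",(.577,-.289))):
        q=n(c,.05); th=np.deg2rad(13); vv=(q[:,:2]-c)@[-np.sin(th),np.cos(th)]; q=q[(abs(vv)<.018)&(q[:,2]>.06)]
        if len(q):
            print(cam,nm,len(q),"ztop",np.percentile(q[:,2],97).round(3))
            t=q[q[:,2]>np.percentile(q[:,2],97)-.008]; r=cv2.minAreaRect((t[:,:2]*1000).astype(np.float32)); print("  top",len(t),t.mean(0).round(4),np.round(r[0],1),np.round(r[1],1),round(r[2],1))
    q=n((.6,.21),.25); q=q[(q[:,2]>.007)&(q[:,2]<.018)]
    th=np.deg2rad(12.5);u=(q[:,:2]-[.617,.21])@np.array([[np.cos(th),-np.sin(th)],[np.sin(th),np.cos(th)]])
    q=q[(abs(u[:,1])<.1)&(u[:,0]>-.2)&(u[:,0]<.15)]
    r=cv2.minAreaRect((q[:,:2]*1000).astype(np.float32)); print(cam,"base",len(q),np.round(r[0],1),np.round(r[1],1),r[2])
    # pedal surface
    q=n((.47,.179),.05);q=q[q[:,2]>.03];print(" pedal",q.mean(0).round(4)); 
E
```

```text
scene L 585 ztop 0.143
  top 114 [ 0.5535 -0.1758  0.1402] [ 551.7 -174.5] [91.4 18.3] 19.0
scene S 316 ztop 0.108
  top 108 [ 0.5702 -0.2327  0.1058] [ 570.  -231.1] [87.5 17.5] 21.4
scene N 350 ztop 0.123
  top 84 [ 0.583  -0.2918  0.1206] [ 581.3 -290.7] [61.  15.6] 16.8
scene base 553 [599.1 200.6] [298.7 164.1] 12.73607349395752
 pedal [0.4851 0.1767 0.0553]
top L 236 ztop 0.147
  top 105 [ 0.5446 -0.1737  0.1428] [ 545.1 -173.1] [88.2 13.3] 17.9
top S 191 ztop 0.112
  top 98 [ 0.564  -0.2305  0.1074] [ 564.7 -229.7] [89.3 12.7] 18.6
top N 167 ztop 0.126
  top 74 [ 0.5758 -0.2895  0.1226] [ 575.1 -289.1] [60.1 13.9] 19.5
top base 1851 [589.9 204. ] [343.7 198.1] 12.872259140014648
 pedal [0.4802 0.1815 0.056 ]
```

View pics/crop.png

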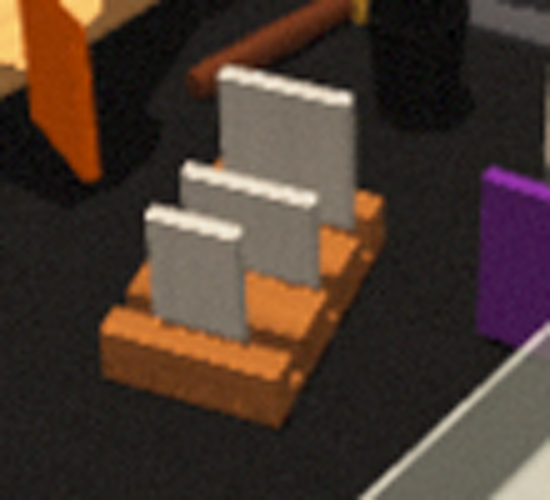

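Crop: the rear plate at crop (287,145) is the tallest. Its top is at z 0.143, about 90 mm wide, against 0.108 for the short plate and 0.123 for the narrow one, so it is the target. Next I'll refine the yaws and the nest position.

```bash
python3 - <<'E'
from h import *
def fitrect(q): 
    r=cv2.minAreaRect((q[:,:2]*1000).astype(np.float32)); return len(q),np.round(r[0],1),np.round(r[1],1),round(r[2],1)
for cam in("top","scene"):
    z=np.load(cam+"0.npz");W=cloud(z["d"],cam);im=z["im"].astype(int)
    m=(abs(W[...,2]-.042)<.006)&(np.hypot(W[...,0]-.563,W[...,1]+.23)<.13)&(im[...,0]>im[...,2]*1.6)&(im[...,0]>90)
    m=cv2.morphologyEx(m.astype(np.uint8),cv2.MORPH_CLOSE,np.ones((3,3)))>0
    print(cam,"stand",fitrect(W[m&(abs(W[...,2]-.042)<.01)]))
    th=np.deg2rad(12.8);R=np.array([[np.cos(th),-np.sin(th)],[np.sin(th),np.cos(th)]])
    u=(W[...,:2]-[.614,.210])@R; X,Y,Z=u[...,0]*1000,u[...,1]*1000,W[...,2]*1000
    # stub top / head
    for nm,mm in (("stub z>205",(Z>203)&(Z<225)),("head 185-203",(Z>188)&(Z<203)),("nest 80-115",(Z>80)&(Z<116)&(abs(X)<35)),("pedal",(Z>38)&(Z<75)&(X<-80)&(X>-190)),("base",(Z>7)&(Z<17)&(X>-190)&(X<-90))):
        k=mm&(abs(Y)<100)&(X>-190)&(X<150)
        if k.sum(): print("  ",nm,k.sum(),"x",np.percentile(X[k],[2,98]).round(),"y",np.percentile(Y[k],[2,98]).round(),fitrect(u[k])[1:])
    # profile along x at |Y|<30 in 5mm bins
    for ylim in((-40,40),):
        print([(b,int(np.median(Z[(X>b)&(X<b+6)&(Y>ylim[0])&(Y<ylim[1])]))) for b in range(-180,100,6) if ((X>b)&(X<b+6)&(Y>ylim[0])&(Y<ylim[1])).any()])
    mm=(abs(Y)<100)&(X>-190)&(X<150)
print()
z=np.load("top0.npz");im=z["im"][70:210,150:250,::-1];cv2.imwrite("pics/press.png",cv2.resize(im,None,fx=4,fy=4,interpolation=cv2.INTER_CUBIC))
for p in [(0,0,.1),(0,.0465,.1),(0,-.0465,.1),(-.145,0,.058)]:
    th=np.deg2rad(12.8);w=np.array([.614+p[0]*np.cos(th)-p[1]*np.sin(th),.21+p[0]*np.sin(th)+p[1]*np.cos(th),p[2]]);print(w.round(3),((pix(w,"top")-[150,70]+.5)*4).round())
E
```

```text
top stand (1137, array([ 561.3, -231.6]), array([120.6, 181.2]), 18.4)
   stub z>205 141 x [ 72. 121.] y [-16.  18.] (array([95.,  0.]), array([55.3, 45.1]), 24.8)
   head 185-203 446 x [ 63. 125.] y [-38.  39.] (array([94.8,  1.3]), array([80.5, 67.4]), 89.0)
   nest 80-115 568 x [-16.  34.] y [-70.  73.] (array([8.9, 1.8]), array([ 52.1, 149.2]), 0.3)
   pedal 612 x [-169.  -82.] y [-35.  39.] (array([-125.1,    1.9]), array([102.6,  90.2]), 89.9)
   base 549 x [-176.  -92.] y [-82.  84.] (array([-139.7,   -0.8]), array([ 99. , 198.2]), 0.0)
[(-180, 1), (-174, 12), (-168, 59), (-162, 61), (-156, 60), (-150, 58), (-144, 57), (-138, 55), (-132, 53), (-126, 52), (-120, 50), (-114, 49), (-108, 46), (-102, 44), (-96, 42), (-90, 42), (-84, 40), (-78, 40), (-72, 14), (-66, 13), (-60, 12), (-54, 11), (-48, 12), (-42, 13), (-36, 13), (-30, 11), (-24, 12), (-18, 81), (-12, 17), (-6, 81), (0, 77), (6, 102), (12, 79), (18, 100), (24, 96), (30, 92), (36, 96), (42, 95), (48, 106), (54, 112), (60, 181), (66, 195), (72, 195), (78, 195), (84, 72), (90, 197), (96, 199)]
scene stand (580, array([ 567
[... 459 characters left out ...]
[-78.   8.] (array([-127.8,  -30.9]), array([75.6, 98.6]), 0.5)
[(-180, 2), (-168, 12), (-162, 59), (-156, 59), (-150, 57), (-144, 53), (-138, 55), (-132, 51), (-126, 51), (-120, 49), (-114, 45), (-108, 46), (-102, 44), (-96, 43), (-90, 42), (-84, 41), (-78, 40), (-72, 37), (-66, 27), (-60, 16), (-54, 10), (-48, 11), (-42, 11), (-36, 11), (-30, 11), (-24, 12), (-18, 14), (-12, 93), (-6, 91), (0, 88), (6, 104), (12, 106), (18, 99), (24, 99), (30, 92), (36, 84), (42, 73), (48, 62), (54, 94), (60, 104), (66, 181), (72, 195), (78, 194), (84, 195), (90, 117), (96, 123)]

[0.614 0.21  0.1  ] [188. 277.]
[0.604 0.255 0.1  ] [131. 291.]
[0.624 0.165 0.1  ] [244. 263.]
[0.473 0.178 0.058] [236. 459.]
```

View pics/press.png

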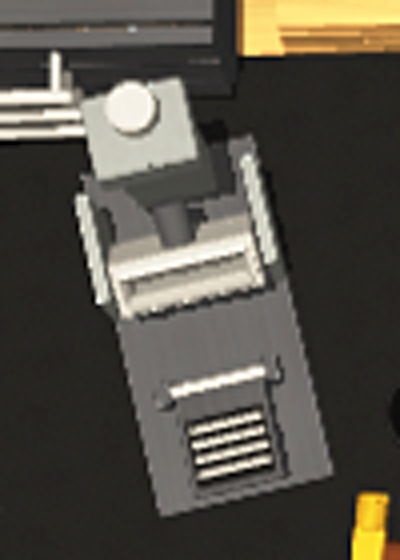

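```bash
python3 -m creep '[[[2.8,2.7,0,-1.5,1],[2.8,2.7,0,0,1],[2.8,2.7,0,0,0.6],[2.8,2.7,0,0,0.6],[2.8,2.7,0,0,0.6]]]' 40
python3 -m creep '[[[2.8,2.7,0,0,0.6],[2.8,2.7,0,0,0.6],[2.8,2.7,0,0,0.6],[2.8,2.7,0,0,0.6],[2.8,2.7,0,0,0.6]]]'
python3 -m creep '[[[2.8,2.7,0,0,0.6],[2.8,2.7,0,0,0.6],[2.0,1.9,0,0,0.6],[0,0,0,0,0.6],[0,0,0,0,0.6]]]'
```

```text
time_s: 1.52
eef_pos: [0.3295, -0.3803, 0.2395]
tool_rot: [180.0, -0.0, 18.5]
ft_force: [0.2, -0.3, -0.7]
gripper_width: 0.607
time_s: 1.93
eef_pos: [0.4696, -0.2451, 0.2395]
tool_rot: [180.0, -0.0, 18.5]
ft_force: [0.9, -1.1, -0.3]
gripper_width: 0.605
time_s: 2.35
eef_pos: [0.5451, -0.1726, 0.239]
tool_rot: [-180.0, 0.0, 18.7]
ft_force: [-0.9, -0.8, 1.0]
gripper_width: 0.602
```

```bash
python3 -m creep '[[[0.3,-0.1,-4,0,0.6],[0,0,-3.5,0,0.6],[0,0,-3,0,0.6],[0,0,-1.9,0,0.6],[0,0,0,0,0.6]]]'
python3 - <<'E'
from h import *
im,d=arm.grab_frame("scene");cv2.imwrite("pics/g.png",cv2.resize(im[170:300,160:300,::-1],None,fx=5,fy=4.4,interpolation=cv2.INTER_CUBIC))
E
```

```text
time_s: 2.77
eef_pos: [0.5451, -0.1748, 0.1116]
tool_rot: [-179.7, 0.3, 18.5]
ft_force: [-0.4, 0.7, -0.3]
gripper_width: 0.599
```

View pics/g.png

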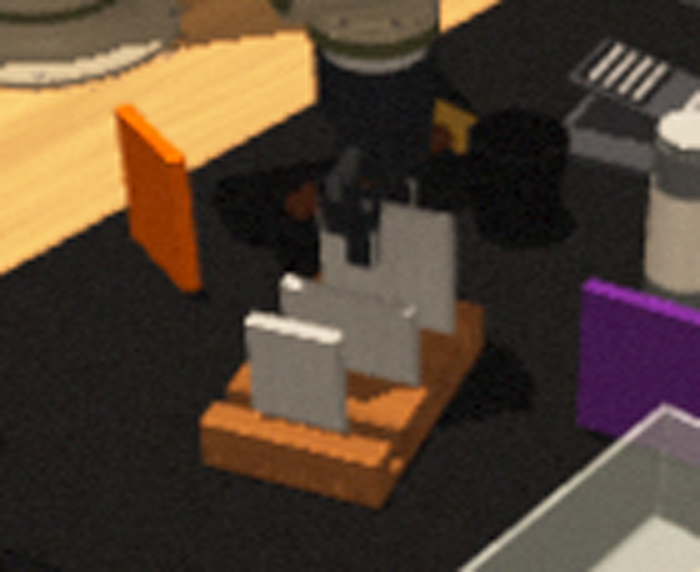

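```bash
python3 -m creep '[[[0.3,0.1,0,0,0.4],[0,0,0,0,0],[0,0,0,0,0],[0,0,0,0,0],[0,0,0,0,0]]]' 40
python3 -m creep '[[[0,0,0,0,0],[0,0,0,0,0],[0,0,0.5,0,0],[0,0,1,0,0],[0,0,1,0,0]]]'
```

```text
time_s: 3.23
eef_pos: [0.5511, -0.1741, 0.1169]
tool_rot: [179.9, -0.1, 18.5]
ft_force: [-0.2, -0.2, 6.7]
gripper_width: 0.135
time_s: 3.65
eef_pos: [0.5502, -0.1735, 0.1409]
tool_rot: [-180.0, 0.0, 18.5]
ft_force: [0.3, -0.4, -2.5]
gripper_width: 0.134
```

```bash
python3 -m creep '[[[0,0,3.5,0,0],[0,0,4,0,0],[0,0,4,0,0],[0,0,4,0,0],[0,0,1.5,0,0]]]'
python3 -m creep '[[[0.5,2,0,7,0],[0.5,3.2,0,7,0],[0.5,3.2,0,7,0],[0.5,3.2,0,7,0],[0.5,3.2,0,7,0]]]'
python3 -m creep '[[[0.5,3.2,0,7,0],[0.5,3.2,0,7,0],[0.5,3.2,0,7,0],[0.5,3.2,0,7,0],[0.5,3.2,0,7,0]]]'
python3 -m creep '[[[0.5,3.2,0,7,0],[0.5,3.2,0,7.0,0],[0.5,1,0,0.3,0],[0,0,0,0,0],[0,0,0,0,0]]]'
python3 - <<'E'
from h import *
s=arm.sense();print(s["q"].round(1),s["eef_pos"],s["tool_rot"])
E
```

```text
time_s: 4.07
eef_pos: [0.551, -0.1738, 0.3175]
tool_rot: [179.6, -0.4, 18.6]
ft_force: [-0.1, 1.0, -2.6]
gripper_width: 0.132
time_s: 4.48
eef_pos: [0.5752, -0.0242, 0.3113]
tool_rot: [180.0, -0.0, 53.9]
ft_force: [0.1, 0.3, -2.8]
gripper_width: 0.135
time_s: 4.9
eef_pos: [0.6001, 0.136, 0.3113]
tool_rot: [180.0, 0.0, 88.9]
ft_force: [0.7, -0.2, -2.3]
gripper_width: 0.14
time_s: 5.32
eef_pos: [0.6152, 0.2085, 0.3106]
tool_rot: [-180.0, 0.0, 102.9]
ft_force: [0.3, -0.6, -2.8]
gripper_width: 0.135
[  8.3  30.8  47.8  -0.  101.4  -4.6] [0.61521943 0.20853036 0.31059587] [-1.79984456e+02  1.87672979e-02  1.02857807e+02]
```

```bash
python3 - <<'E'
from h import *
s=arm.sense();c=s["eef_pos"]
th=np.deg2rad(12.8);R=np.array([[np.cos(th),-np.sin(th)],[np.sin(th),np.cos(th)]])
for cam in("scene","top"):
    im,d=arm.grab_frame(cam);np.savez(cam+"1.npz",im=im,d=d);W=cloud(d,cam)
    u=(W[...,:2]-c[:2])@R;X,Y,Z=u[...,0]*1000,u[...,1]*1000,W[...,2]*1000
    k=(abs(X)<25)&(abs(Y)<60)&(Z>195)&(Z<285)
    print(cam,k.sum(),"x",np.percentile(X[k],[5,25,50,75,95]).round(1),"y",np.percentile(Y[k],[1,50,99]).round(1),"z",np.percentile(Z[k],[1,50,99]).round(1))
    for z0 in range(200,280,15):
        m=k&(Z>z0)&(Z<z0+15)
        if m.sum()>10: print("  ",z0,m.sum(),np.median(X[m]).round(1),np.percentile(Y[m],[3,97]).round(1))
im=np.load("scene1.npz")["im"];cv2.imwrite("pics/hov.png",cv2.resize(im[100:240,240:380,::-1],None,fx=4,fy=4,interpolation=cv2.INTER_CUBIC))
E
```

```text
scene 200 x [-2.4  4.6  6.9  7.4  8.2] y [-51.2 -25.   43.2] z [207.  246.3 282.9]
   200 23 6.9 [-48.4  42.3]
   215 35 6.7 [-48.4  34.8]
   230 37 6.9 [-48.9  39.4]
   245 38 6.9 [-51.9  36.9]
   260 43 7.0 [-48.7  37.6]
   275 24 7.0 [-48.9  33.1]
top 68 x [-9.4 -8.8 -8.5 -7.9 -3.1] y [-46.7 -36.4  41.2] z [208.1 251.4 284.6]
   230 15 -8.5 [-46.4  40.1]
   245 12 -8.2 [-46.2  39.6]
   260 16 -8.7 [-45.6  40.3]
   275 11 -8.1 [-46.7  40.8]
```

View pics/hov.png

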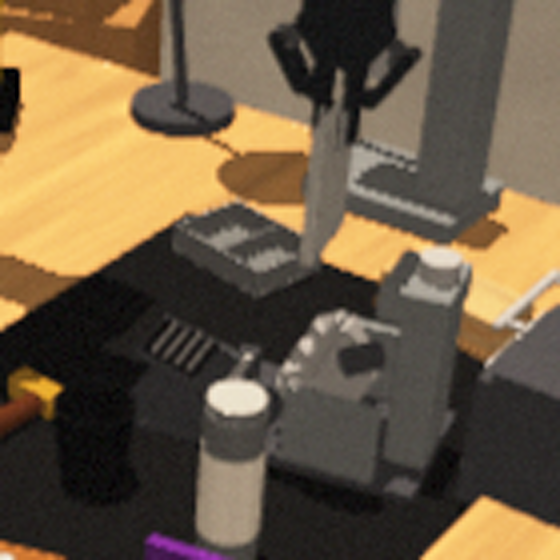

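Hover view: the plate hangs upright above the press at (320,190), with the slot mouth at about (290,350). I'll shift 4.5 mm along press y and 2.5 mm along press x, lower to just above the lips, and look again.

```bash
python3 -m creep '[[[0.14,0.5,-3,0,0],[0,0,-3,0,0],[0,0,-2.5,0,0],[0,0,-1,0,0],[0,0,0,0,0]]]'
python3 - <<'E'
from h import *
c=np.array([.614,.210])
th=np.deg2rad(12.8);R=np.array([[np.cos(th),-np.sin(th)],[np.sin(th),np.cos(th)]])
ims=[]
for cam,(a,b,e,f) in(("top",(85,190,155,255)),("scene",(130,235,250,350))):
    im,d=arm.grab_frame(cam);np.savez(cam+"2.npz",im=im,d=d);W=cloud(d,cam)
    t=arm.sense()["eef_pos"];u=(W[...,:2]-t[:2])@R;X,Y,Z=u[...,0]*1000,u[...,1]*1000,W[...,2]*1000
    k=(abs(X)<14)&(abs(Y)<60)&(Z>125)&(Z<200)
    print(cam,t,"plate x",np.median(X[k]).round(1),"y",np.percentile(Y[k],[1,50,99]).round(1))
    k=(abs(X)<40)&(abs(Y)<90)&(Z>82)&(Z<108)&~((abs(X)<14)&(abs(Y)<40))
    for x0 in range(-30,40,6):
        m=k&(X>=x0)&(X<x0+6)
        if m.sum()>3: print("  ",x0,m.sum(),np.median(Z[m]).round(),np.percentile(Y[m],[2,98]).round(1))
    ims.append(cv2.resize(im[a:b,e:f,::-1],None,fx=4,fy=5,interpolation=cv2.INTER_CUBIC))
cv2.imwrite("pics/low.png",np.hstack(ims))
E
```

```text
time_s: 5.83
eef_pos: [0.6161, 0.2122, 0.2134]
tool_rot: [-179.7, -0.0, 102.7]
ft_force: [-0.9, 0.4, -2.1]
gripper_width: 0.136
top [0.61694079 0.21250282 0.21562837] plate x -9.2 y [-46.  -38.6  41.5]
   -24 6 94.0 [-48.3 -27.2]
   -18 18 92.0 [-56.4 -29.8]
   -12 12 91.0 [-71.8 -41.2]
   -6 14 92.0 [-71.4 -45.3]
   0 18 95.0 [-72.9 -45.7]
   6 14 93.0 [-74.2  30.5]
   12 21 94.0 [-70.8  70.4]
   18 26 93.0 [-73.2  72.5]
   24 16 90.0 [-73.7  72.2]
   30 16 89.0 [-73.4  72.3]
   36 8 90.0 [-73.9  73.9]
scene [0.61746802 0.21276409 0.21702994] plate x 6.3 y [-52.2 -26.6  40.3]
   -18 4 88.0 [-55.  -32.6]
   -12 9 90.0 [-64.2 -45.8]
   -6 10 92.0 [-69.6  48.9]
   0 15 91.0 [-77.6  48.6]
   6 18 94.0 [-74.8  60.9]
   12 28 98.0 [-78.4  46.3]
   18 41 100.0 [-79.1  49.9]
   24 53 95.0 [-77.4  58. ]
   30 36 88.0 [-76.1  64.6]
   36 16 91.0 [-72.7  66.2]
```

View pics/low.png

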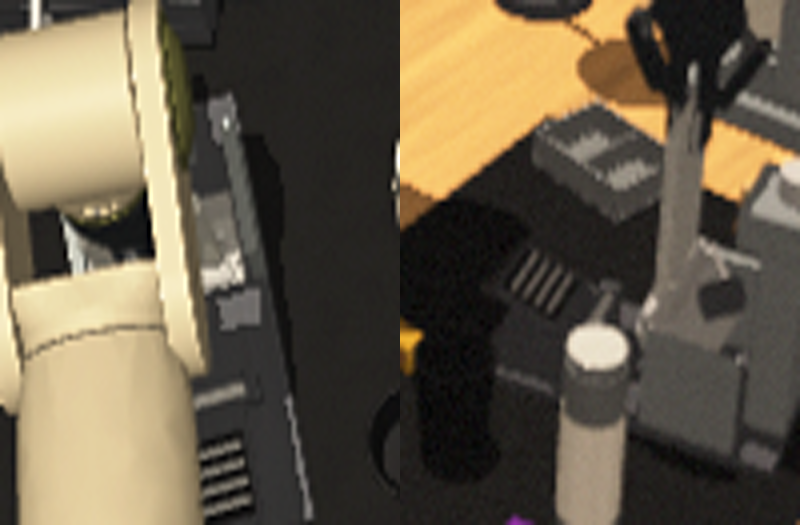

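```bash
python3 -m creep '[[[-0.04,0.18,-0.5,0,0],[0,0,-0.5,0,0],[0,0,0,0,0]]]'
for i in 1; do python3 -m creep '[[[0,0,-0.3,0,0],[0,0,0,0,0],[0,0,0,0,0]]]'; python3 -m creep '[[[0,0,-0.3,0,0],[0,0,0,0,0],[0,0,0,0,0]]]'; done
```

```text
time_s: 6.18
eef_pos: [0.6176, 0.2154, 0.2113]
tool_rot: [179.5, 0.1, 102.8]
ft_force: [-4.0, -0.8, 21.4]
gripper_width: 0.135
time_s: 6.43
eef_pos: [0.6179, 0.2155, 0.2111]
tool_rot: [179.2, 0.1, 102.9]
ft_force: [-8.0, -2.6, 35.7]
gripper_width: 0.138
time_s: 6.68
eef_pos: [0.6183, 0.2156, 0.2109]
tool_rot: [179.0, 0.1, 102.9]
ft_force: [-12.3, -2.2, 48.8]
gripper_width: 0.135
```

Contact came about 2 cm early, with the force pushing towards the press front, so the plate sits on the back lip. I'll raise it, shift 5 mm forward and retry.

```bash
python3 -m creep '[[[0,0,1.6,0,0],[-0.49,-0.11,0,0,0],[0,0,-0.6,0,0],[0,0,-0.4,0,0],[0,0,0,0,0]]]'
python3 -m creep '[[[0,0,-0.3,0,0],[0,0,-0.3,0,0],[0,0,0,0,0]]]'; python3 -m creep '[[[0,0,-0.3,0,0],[0,0,0,0,0],[0,0,0,0,0]]]'
```

```text
time_s: 7.1
eef_pos: [0.6108, 0.2139, 0.2025]
tool_rot: [-179.7, -0.0, 102.8]
ft_force: [1.4, 0.1, -2.4]
gripper_width: 0.131
time_s: 7.35
eef_pos: [0.6114, 0.214, 0.198]
tool_rot: [-179.9, -0.0, 102.8]
ft_force: [-0.7, -0.9, -2.5]
gripper_width: 0.132
time_s: 7.6
eef_pos: [0.6121, 0.2141, 0.1968]
tool_rot: [179.9, -0.0, 102.8]
ft_force: [2.1, 1.9, -0.4]
gripper_width: 0.134
```

```bash
python3 -m creep '[[[0,0,-0.3,0,0],[0,0,0,0,0],[0,0,0,0,0]]]'; python3 -m creep '[[[0,0,-0.3,0,0],[0,0,0,0,0],[0,0,0,0,0]]]'
python3 - <<'E'
from h import *
im,d=arm.grab_frame("scene");cv2.imwrite("pics/c1.png",cv2.resize(im[120:230,270:370,::-1],None,fx=5,fy=5,interpolation=cv2.INTER_CUBIC))
E
```

```text
time_s: 7.85
eef_pos: [0.613, 0.2142, 0.1955]
tool_rot: [179.6, 0.0, 102.8]
ft_force: [2.7, 0.3, 7.3]
gripper_width: 0.133
time_s: 8.1
eef_pos: [0.614, 0.2143, 0.1943]
tool_rot: [179.4, 0.0, 102.8]
ft_force: [3.1, 1.1, 15.1]
gripper_width: 0.136
```

View pics/c1.png

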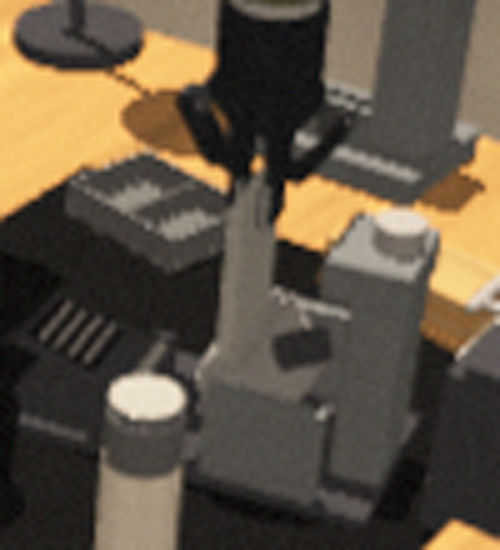

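The lower edge is now inside the mouth, resting on the front flare. The tool can't tilt, so I'll loosen the fingers and lean the plate forward with the back finger while the front finger supports it. Depth will give me the tilt.

```bash
cat >> h.py <<'E'
def tilt(save=None):
    im,d=arm.grab_frame("scene");W=cloud(d,"scene");t=arm.sense()["eef_pos"]
    th=np.deg2rad(12.8);R=np.array([[np.cos(th),-np.sin(th)],[np.sin(th),np.cos(th)]])
    u=(W[...,:2]-[.616,.2100])@R;X,Y,Z=u[...,0]*1000,u[...,1]*1000,W[...,2]*1000
    k=(X>-100)&(X<40)&(abs(Y)<52)&(Z>118)&(Z<225)&(im.min(-1)>75)
    p=np.c_[X[k],Z[k]];
    best=max(((np.random.default_rng(i).choice(len(p),2,replace=False)) for i in range(300)),key=lambda ij:inl(p,*ij)[0])
    m=inl(p,*best)[1];q=p[m];s=np.polyfit(q[:,1],q[:,0],1)
    print("n",m.sum(),"/",len(p),"tilt",np.degrees(np.arctan(-s[0])).round(1),"face x at z=118",np.polyval(s,118).round(1),"x at z150",np.polyval(s,150).round(1),"z range",np.percentile(q[:,1],[2,98,100]).round(),"y",np.percentile(Y[k][m],[2,98]).round(),
      "TCP press x",(((t[:2]-[.616,.21])@R)*1000).round(1),t[2].round(4),arm.sense()["ft_force"].round(1))
    if save: cv2.imwrite("pics/"+save,cv2.resize(im[110:240,240:370,::-1],None,fx=4.4,fy=4.4,interpolation=cv2.INTER_CUBIC))
def inl(p,i,j):
    a,b=p[i],p[j];v=b-a;L=np.hypot(*v)
    if L<20: return 0,np.zeros(len(p),bool)
    m=abs((p-a)@[-v[1],v[0]])/L<2.5
    return m.sum(),m
E
python3 -m creep '[[[0,0,0.3,0,0],[0,0,0,0,0.25],[0,0,0,0,0.25],[0,0,0,0,0.25]]]' 20
python3 -c "from h import *;tilt()"
python3 -m creep '[[[-0.6,-0.14,0,0,0.25],[-0.6,-0.14,0,0,0.25],[-0.6,-0.14,-0.1,0,0.25],[0,0,0,0,0.25]]]'
python3 -c "from h import *;tilt('t1.png')"
```

```text
time_s: 8.48
eef_pos: [0.611, 0.214, 0.1926]
tool_rot: [-179.9, -0.0, 102.8]
ft_force: [0.2, 0.3, 1.2]
gripper_width: 0.251
n 143 / 227 tilt 0.5 face x at z=118 7.8 x at z150 7.6 z range [120. 221. 224.] y [-45.  39.] TCP press x [-3.9  5. ] 0.1926 [ 0.3 -0.7  0.6]
time_s: 8.87
eef_pos: [0.5921, 0.2096, 0.1922]
tool_rot: [-179.9, -0.0, 102.8]
ft_force: [-0.4, -0.1, 0.4]
gripper_width: 0.249
n 217 / 303 tilt 16.0 face x at z=118 4.7 x at z150 -4.5 z range [121. 211. 213.] y [-44.  43.] TCP press x [-22.8   4.9] 0.1924 [-1.6  1.2 -0.6]
```

```bash
python3 -m creep '[[[-0.4,-0.1,-0.1,0,0.3],[-0.5,-0.12,-0.2,0,0.36],[-0.5,-0.12,-0.2,0,0.36],[0,0,0,0,0.36]]]'
python3 -c "from h import *;tilt('t2.png')"
```

```text
time_s: 9.25
eef_pos: [0.5786, 0.2063, 0.1869]
tool_rot: [-179.9, -0.0, 102.8]
ft_force: [0.5, -0.7, 0.2]
gripper_width: 0.363
n 151 / 226 tilt 31.8 face x at z=118 -6.3 x at z150 -26.1 z range [119. 163. 201.] y [-46.  43.] TCP press x [-36.8   4.6] 0.1872 [0.4 0.7 0.2]
```

View pics/t2.png

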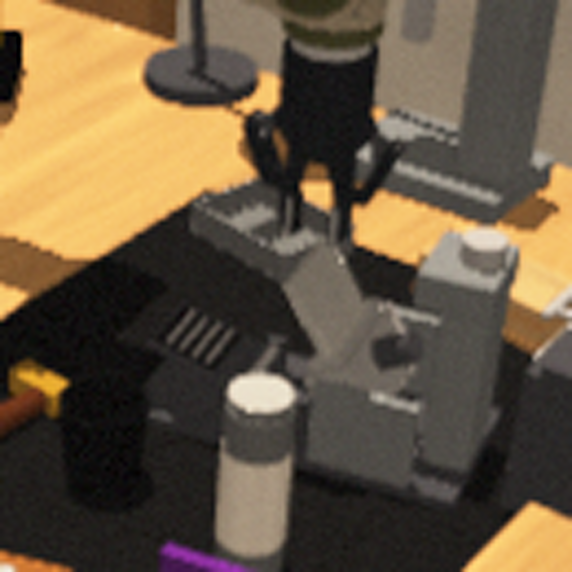

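The plate slid in by itself: tilt about 31°, top edge near z 163 mm against 164 expected at home. I'll shut the fingers and push gently along the slot axis to make sure it is seated.

```bash
python3 -m creep '[[[0,0,0.5,0,0],[0,0,0,0,0],[0,0,0,0,0],[0,0,0,0,0],[-0.3,0,-1.2,0,0]]]' 20
python3 -m creep '[[[0,0,-0.4,0,0],[0,0,0,0,0]]]'
python3 -m creep '[[[0.15,0.03,-0.26,0,0],[0,0,0,0,0]]]'
python3 -m creep '[[[0.15,0.03,-0.26,0,0],[0,0,0,0,0]]]'
```

```text
time_s: 9.72
eef_pos: [0.5778, 0.2065, 0.1821]
tool_rot: [179.7, 0.0, 102.8]
ft_force: [-0.1, 0.8, -0.1]
gripper_width: 0.003
time_s: 9.88
eef_pos: [0.5761, 0.2064, 0.1752]
tool_rot: [-179.9, -0.0, 102.8]
ft_force: [0.3, 0.4, -0.4]
gripper_width: 0.001
time_s: 10.05
eef_pos: [0.5784, 0.2067, 0.1736]
tool_rot: [180.0, 0.0, 102.8]
ft_force: [0.2, 0.2, 0.1]
gripper_width: 0.008
time_s: 10.22
eef_pos: [0.5798, 0.207, 0.1709]
tool_rot: [-180.0, -0.0, 102.8]
ft_force: [0.1, 0.4, 0.5]
gripper_width: 0.002
```

```bash
python3 -m creep '[[[0.1,0.02,-0.2,0,0],[0,0,0,0,0]]]'
python3 -m creep '[[[0.1,0.02,-0.2,0,0],[0,0,0,0,0]]]'
python3 -m creep '[[[0.1,0.02,-0.15,0,0],[0,0,0,0,0]]]'
```

```text
time_s: 10.38
eef_pos: [0.5806, 0.2072, 0.1695]
tool_rot: [180.0, 0.0, 102.8]
ft_force: [-0.9, -0.9, 1.7]
gripper_width: 0.001
time_s: 10.55
eef_pos: [0.5811, 0.2074, 0.1692]
tool_rot: [180.0, 0.0, 102.9]
ft_force: [-8.0, -2.3, 14.4]
gripper_width: -0.004
time_s: 10.72
eef_pos: [0.5817, 0.2075, 0.1692]
tool_rot: [180.0, 0.0, 102.9]
ft_force: [-13.1, -2.2, 26.2]
gripper_width: 0.002
```

```bash
python3 -m creep '[[[-0.1,0,2.5,0,0],[-0.2,0,3,0,0],[-3.6,-1,0,0,0],[-3.6,-1,0,0,0],[-3.4,-1,0,0,0]]]'
python3 -c "from h import *;tilt()"
python3 -m creep '[[[0,0,-3.5,0,0],[0,0,-3.5,0,0],[0,0,-3.5,0,0],[0,0,-3,0,0],[0,0,0,0,0]]]'
```

```text
time_s: 11.13
eef_pos: [0.4721, 0.1773, 0.2207]
tool_rot: [180.0, 0.0, 102.9]
ft_force: [0.0, 0.2, 0.1]
gripper_width: 0.002
n 156 / 211 tilt 33.1 face x at z=118 -5.8 x at z150 -26.6 z range [120. 162. 163.] y [-45.  45.] TCP press x [-154.4    0.6] 0.2198 [-3.2  1.5  1. ]
time_s: 11.6
eef_pos: [0.471, 0.1772, 0.0812]
tool_rot: [-179.5, -0.1, 102.8]
ft_force: [-0.1, -0.5, 0.2]
gripper_width: -0.001
```

```bash
python3 -m creep '[[[0.2,0,-1,0,0],[0,0,-0.8,0,0],[0,0,-0.6,0,0],[0,0,-0.6,0,0],[0,0,0,0,0]]]'
python3 -m creep '[[[0,0,-0.5,0,0],[0,0,0,0,0]]]'
python3 -m creep '[[[0,0,-0.3,0,0],[0,0,0,0,0]]]'
```

```text
time_s: 12.02
eef_pos: [0.4759, 0.1776, 0.0557]
tool_rot: [179.9, 0.0, 102.8]
ft_force: [-0.8, -0.4, 5.1]
gripper_width: 0.001
time_s: 12.18
eef_pos: [0.4758, 0.1776, 0.051]
tool_rot: [179.9, 0.0, 102.8]
ft_force: [-1.6, 0.4, 6.1]
gripper_width: 0.001
time_s: 12.35
eef_pos: [0.4756, 0.1776, 0.0482]
tool_rot: [180.0, 0.0, 102.8]
ft_force: [-3.0, -1.9, 7.2]
gripper_width: 0.002
```

```bash
python3 -m creep '[[[0,0,-0.4,0,0],[0,0,-0.2,0,0],[0,0,0,0,0]]]'
python3 -m creep '[[[0,0,-0.3,0,0],[0,0,0,0,0]]]'
python3 -m creep '[[[0,0,-0.3,0,0],[0,0,0,0,0]]]'
```

```text
time_s: 12.6
eef_pos: [0.4758, 0.1776, 0.0425]
tool_rot: [179.9, 0.0, 102.8]
ft_force: [-4.2, -0.8, 10.4]
gripper_width: -0.003
time_s: 12.77
eef_pos: [0.4759, 0.1777, 0.0403]
tool_rot: [179.9, 0.0, 102.9]
ft_force: [-6.2, -2.2, 18.1]
gripper_width: -0.002
time_s: 12.93
eef_pos: [0.4761, 0.1778, 0.0395]
tool_rot: [179.8, 0.0, 102.9]
ft_force: [-12.2, -3.6, 41.3]
gripper_width: -0.002
```

The force jumped from 10 N to 41 N with no further travel, so the pedal is at its stop. I'll hold, release and check.

```bash
python3 -m creep '[[[0,0,0,0,0],[0,0,0,0,0],[0,0,0,0,0],[0,0,0,0,0],[0,0,0,0,0]]]'
python3 -m creep '[[[0,0,1,0,0],[0,0,1,0,0],[0,0,1.5,0,0],[0,0,3,0,0],[0,0,3.5,0,0]]]'
python3 -m creep '[[[-2,-1,3.5,0,0],[-3,-2,2,0,0],[-3,-2,2,0,0],[-3,-2,0,0,0],[0,0,0,0,0]]]'
python3 - <<'E'
from h import *
tilt("fin.png")
s=arm.sense();print(s["dq"].round(1))
for cam in("scene","top"):
    if cam=="top": arm.grab_frame(cam)
    for n in("plate","nest","pedal_pad","short_plate","narrow_plate","spray_can","cup"):
        print(cam,n,[(round(x["score"],2),world(x["position"],cam).round(3).tolist()) for x in arm.mark_of(n,cam)[:4]])
E
```

```text
time_s: 13.35
eef_pos: [0.4761, 0.1777, 0.0395]
tool_rot: [179.8, 0.0, 102.9]
ft_force: [-12.4, -3.2, 41.0]
gripper_width: 0.001
time_s: 13.77
eef_pos: [0.4749, 0.1775, 0.1361]
tool_rot: [-179.9, -0.0, 102.8]
ft_force: [0.6, 0.3, 0.1]
gripper_width: 0.003
time_s: 14.18
eef_pos: [0.3613, 0.1062, 0.2116]
tool_rot: [180.0, 0.0, 102.8]
ft_force: [0.5, 0.1, -0.5]
gripper_width: 0.0
n 163 / 214 tilt 32.4 face x at z=118 -5.9 x at z150 -26.2 z range [119. 163. 164.] y [-44.  44.] TCP press x [-268.8  -44.7] 0.2116 [ 0.6 -0.3  0.1]
[ 1.6  3.9 -4.3  0.4 -0.7  1.5]
scene plate [(0.75, [0.644, 0.224, 0.053]), (0.75, [0.737, -0.144, -0.0]), (0.67, [0.351, -0.192, 0.002]), (0.62, [0.164, -0.306, -0.0])]
scene nest [(0.91, [0.646, 0.221, 0.046])]
scene pedal_pad [(0.66, [0.473, 0.176, 0.06]), (0.18, [0.545, 0.193, 0.04])]
scene short_plate [(0.94, [0.567, -0.231, 0.016])]
scene narrow_plate [(0.58, [0.575, -0.287, 0.011]), (0.58, [0.389, 0.45, 0.002]), (0.57, [0.472, 0.18, 0.059])]
scene spray_can [(0.81, [0.667, 0.005, 0.0]), (0.28, [0.617, -0.467, 0.005])]
scene cup [(0.63, [0.509, 0.023, 0.001])]
top plate [(0.86, [0.644, 0.222, 0.049]), (0.8, [0.154, -0.308, 0.001]), (0.65, [0.737, -0.144, 0.001]), (0.51, [0.349, -0.194, 0.0])]
top nest [(0.76, [0.638, 0.215, 0.052])]
top pedal_pad [(0.67, [0.472, 0.176, 0.054])]
top short_plate [(0.67, [0.613, -0.469, -0.002]), (0.54, [0.563, -0.228, 0.013]), (0.53, [0.666, -0.001, -0.004]), (0.5, [0.562, -0.229, -0.002])]
top narrow_plate [(0.55, [0.575, -0.292, 0.015]), (0.4, [0.468, 0.179, 0.055])]
top spray_can [(0.88, [0.662, -0.001, 0.001])]
top cup []
```

View pics/fin.png

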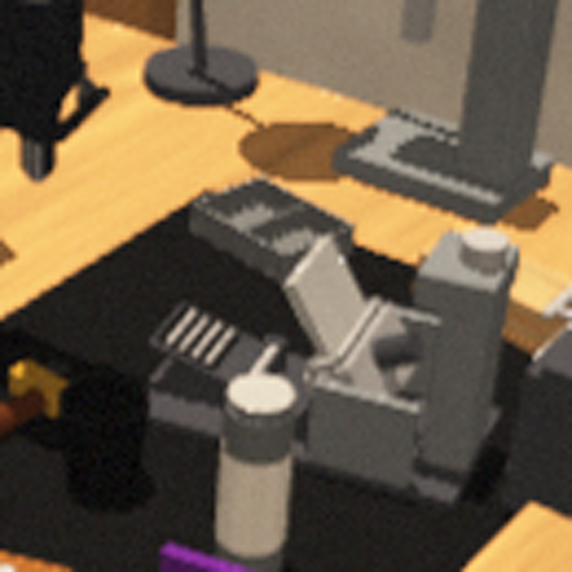

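```bash
python3 -m creep '[[[0,0,0,0,0],[0,0,0,0,0]]]'; python3 -c "from rig import arm; print(arm.close_job())"
```

```text
time_s: 15.15
eef_pos: [0.3656, 0.1076, 0.2106]
tool_rot: [-180.0, -0.0, 102.8]
ft_force: [1.0, -0.3, -0.6]
gripper_width: 0.002
the job is handed in; nothing more can be done
None
```

The largest plate is home in the leaning slot and has been stamped. The job was handed in at about 15 s; no verdict was reported.

**What I did**
- I lifted the tallest aluminium plate out of the stand, turned it about 84° and set its lower edge in the slot mouth. The first lowering landed on the back lip with about 50 N, so I raised it, shifted 5 mm forward and lowered it again.
- The tool cannot tilt, so I loosened the fingers and leaned the plate forward with them until it slid in. I then pushed it along the slot axis with shut fingertips.
- I pressed the pedal to its stop, held it for about 0.4 s and released it.

**Last checks**
- **Seating:** the push met firm resistance with the fingertips at 161 mm, as expected for a plate fully home. After the pedal was released, its top edge still read about 163 mm, against 164 mm expected.
- **Pedal:** the force jumped from 10 N to 41 N with the travel ended, so the stop was reached. The pad was back at its rest height (54–60 mm) afterwards.
- **Bystanders:** the two smaller plates, the spray can and the cup read within a few millimetres of their start positions. The top camera's final look missed the cup. I did not re-measure the other bystanders.

**Disagreements**
- The depth tilt read 32.4° against the nominal 30°. That is about 0.04 rad, within the 0.06 limit and roughly the slot's play.
- The two cameras disagreed with each other by about 6 mm. The networks' plate and nest origins agreed within about 8 mm in the scene camera and 10 mm in the top camera, so seating rests mainly on the contact height and the depth readings.

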